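# Fit the missing cell in the sensor tap's power box

## Task

The tap's power box on the ledge is open and its far bay, the one away from the robot, is empty. Take the fresh D cell from the top tier of the pink caddy, press its flat end back against the coil spring, and with the spring held squeezed let the button end drop in behind its contact, so that the cell lies fully home in the bay, held by its spring. Be gentle with the box (never force the spring or the contacts) and leave everything else lying where it is; the cover stays off, I still have to clean its seal.

Things in the scene. Friction and masses are not known exactly. Their poses are not given: they have to be found in the camera images.
- cell: fresh D cell: lying cylinder 34.2 mm across, black with a copper-coloured band at its button end, 140 g. Origin mid-can; +x runs along its axis to the button end. Can from x = -29.75 (flat end) to +29.75 mm; the button (10 mm across) stands out 2 mm more. Starts lying in the caddy's top tier, button away from the robot, over 25 mm clear on either side
- nub (a point): face of the cell's steel button, on its axis, 31.75 mm from the cell's origin
- power_box: open power box of the tap: grey base 190 x 82 mm, fixed, rim 14 mm high; origin under its centre, x along both bays (-x end nearer the robot). On it a dark holder with two bays in line: the -x bay filled (its cell from x = -65 to -3.5 mm, 44 mm high), the +x bay empty. The holder is shorter than the base and sits stuck anywhere up to 8 mm along x either way: no pose given here shows it
- bay (a point): home place of the middle of the can, holder at nominal: x 45.25, y 0, z 27.1 mm in the box's frame and axes. Bay floor 10 mm above the ledge; low rails beside it (y 15.4 to 19.4 mm either side, tops 18 mm above the ledge) guide the round cell to the middle; nothing higher stands beside the cell. The box should never feel more than 60 N
- spring_front (a point): nominal middle of the coil spring's front at rest: x 20.5, z 27.1 mm in the box's frame. End coil 18 mm across. Moves only along x (pressed towards -x), 1.5 N per mm from zero: 5 mm squeezed with the cell home, solid at 7.5 mm, where the force shoots up; over 14 N spoils it. The wall behind it: face at x 4.5 mm, 38 mm wide, top 36 mm above the ledge
- contact (a point): nominal place where the home cell's button bears: x 77, z 27 mm in the box's frame, the middle of the top edge of the contact wall's -x face. That wall: x 77 to 83 mm, 38 mm wide, top 27 mm above the ledge, square edges; the cell must pass down in front of it. Beyond it only the base's low rim
- caddy: two-tier caddy of pink plastic, fixed, 200 x 300 mm (x by y), origin under its centre. Floor of the open top tier 128 mm above the ledge, with drain ribs 2.5 mm high along x every 22 mm (the cell lies on the floor between two); rim 153 mm, corner studs 165 mm above the ledge
- soap: yellow soap bar 85 x 55 x 28 mm in the caddy's top tier, leave alone; origin under its centre
- tin: round aluminium tin 62 mm across, 24 mm high, in the caddy's top tier, leave alone; origin under its centre
- conditioner: closed conditioner bottle 60 mm across, 190 mm high, standing on the ledge, leave alone; origin under its centre
- hairbrush: wooden hairbrush about 220 x 62 x 32 mm, bristles down, leave alone; origin under its middle
- hair_clip: black hair clip 70 x 36 x 34 mm near the ledge's far edge, leave alone; origin under its centre
- box_cover: grey cover of the power box lying hollow side up, 196 x 88 x 42 mm, leave alone; origin under its centre
- screwdriver: screwdriver lying on the ledge in front of the robot, under 40 mm high, leave alone
Things that resemble listed ones, but are neither listed nor needed, are in the scene too. What is shaped like the cell but blue is not meant.

How it is judged (in metres and radians):
On the way:
1. the cell's flat end is pressed on the coil spring (over 4 N) over the bay's line while the button end is still above its contact wall (button centre over 7 mm higher than when home) (contact force between cell and spring_c0 above 4 N and z of nub in the frame of bay above 0.007 m and y of cell in the frame of bay between -0.006 and 0.006 m), for 0.1 s.
At the end, for the whole second after the job is handed in: the cell rests in the empty bay, let go: its middle within 10.5 mm along the bay (the holder's play included), 3 mm across and 3 mm up or down of the home place, its axis within 0.06 rad of the bay's, button towards the contact (+x), at rest (x of cell in the frame of bay between -0.0105 and 0.0105 m and y of cell in the frame of bay between -0.003 and 0.003 m and z of cell in the frame of bay between -0.003 and 0.003 m and angle between the x axis of cell and the x axis of power_box, either way round below 0.06 rad and x of nub in the frame of bay above 0.02 m and linear speed of cell below 0.01 m/s and angular speed of cell below 0.1 rad/s); the robot touches nothing.
It fails at once if the coil spring is pressed with more than 14 N (contact force between any of cell, the fingers and spring_c0 above 14 N).
It fails at once if the cell presses on the power box with more than 60 N (contact force between cell and power_box above 60 N).
It fails at once if the robot presses on the power box with more than 60 N (contact force between any of the arm, the fingers and power_box above 60 N).
It fails at once if one of the other loose things (soap, tin, bottle, brush, clip, cover, screwdriver) is moved by more than 20 mm (distance of any of soap, tin, conditioner, hairbrush, hair_clip, box_cover, screwdriver from where it was at the start of the episode above 0.02 m).
It also fails if it takes over 64 s, if anything falls off the work surface, if the arm or the gripper's body presses on something with over 40 N, if the wrist force passes 120 N, or if a joint passes its speed limit or range.

## Robot

A 6-joint arm with a two-finger parallel gripper is mounted at the origin on the work surface. World frame = base frame: x ahead of the robot, y to its left, z up, the work surface at z = 0. Lengths are in m, angles in degrees, forces in N, time in s.
With the tool pointing down it reaches from about 0.35 to 0.875 m from the base axis. Payload 4.2 kg.
Tool frame: the origin (TCP) lies at the very end of the fingers, on their centre line; the grasp point (between the pads) lies 19 mm behind it; z points along the fingers, y is the line along which they close (so a half turn about z gives the same grasp; the last joint's range is limited). The gripper opens to 87 mm and grips with 3 to 60 N. Pads are 19 mm wide; open, the fingers measure 117 mm over their backs; the gripper's body (75 mm by 190 mm) begins 51 mm behind the grasp point.
Start: joints at [-56.23, 22.042, 0.453, 0, -68.411, -14.817], TCP at [0.203, -0.591, 0.223] pointing down, gripper open.
Joint ranges: [-179.83, 179.83], [-69.29, 118.12], [-61.27, 80.66], [-181.25, 117.63], [-171.15, -9.14], [-177.46, 177.46]. Speed limits (degrees/s): [159.86, 159.86, 180, 180, 180, 180].

## Interface

Orientations are given as a 3x3 rotation matrix whose columns are the frame's x, y, z axes.
In Python, from station import sense, optics, r gives the robot as it stands. The module is installed in compiled form; this text tells all that it offers.
- The arm moves only by the shell command python3 -m pendant 'ROWS' [OPENING]. ROWS is JSON, a list that holds one entry, the list of rows, each a list of 4 numbers: the shift along the tool's x, y, z normalised to -1 to 1, where 1 is 100 mm, then the turn about the tool's z normalised to -1 to 1, where 1 is 2 rad. A call has 1 to 8 rows; each row is the pose to reach, as a shift and turn from the pose commanded when the call began, along the tool's axes at that moment; what a row does not reach only later rows make up. A row lasts 1/10 s, in which the tool goes at most 50 mm and 8.59 degrees, less where a joint would pass 70% of its speed; a pose out of reach is approached as far as the arm can. A call with a number of a shift or a turn outside -1 to 1 is refused whole. A call with a gripper value outside its range is refused whole. OPENING is the closure, from 0 (fully open) to 1 (shut), set as the call begins (- or left out, the last holds). The fingers move at their own pace and stop on an object; the grip force is fixed at half the most. Time passes only in rows, so rows that repeat a pose let the fingers close. It gives the time, the measured TCP pose, the force, the opening and the grip force at its end, in the units of the state.
- sense(): the state, without advancing time (a new reading comes with each control period).
- optics.capture(name): name is "scene" or "top" or "wrist"; returns the picture (400x640x3 uint8, red, green, blue); there is no depth.
- optics.get_calibration(name): a dict with "camera_matrix" (3x3 intrinsics, pixels), "distortion" ([k1, k2, p1, p2, k3] as OpenCV has them; the pictures are not rectified), "camera_from_world" (4x4, takes a point from world to camera coordinates). Camera axes: x right, y down, z forward; pixel columns grow to the right and rows downward; lengths in m; the calibration is good to about 2 mm. A picture is of the moment at which its call begins: read the wrist's pose just before it. get_calibration takes no time and is no camera call; for the wrist camera it gives the pose at the moment of the call.
- r.finish_job(): hands the job in; it is judged then, once.
The state is a dict: "time_s": time; "joints": joint angles; "joint_velocities": joint speeds; "effort": joint torques, N m; "tcp_pos": TCP position; "ee_rot": TCP orientation; "wrist_force": force on the tool from outside, world axes, zero at the start; "moment": the same for the moment, N m; "gripper_width": opening from 0.0 (shut) to 1.0 (fully open); "gripper_force": force on a finger pad.
Only numpy, scipy, OpenCV 4.12 (cv2) and the standard library are available. Lean on these libraries where they do the work, as an engineer would, in place of code of your own. Each camera call takes 0.05 s, during which the arm holds its last target. There are 200 camera calls.

## Working session

There is one attempt and no reset: what is moved stays moved. The work goes in short steps, Python scripts to look and compute and a shell command to move; the robot and the scene stay as the last step left them, time stands still between calls to the robot, and variables do not carry over. Pictures are saved under pics/ and viewed, at most 10 in all, crops included, and the job is handed in when it is done.

```bash
mkdir -p pics; cat > h.py <<'E'
import numpy as np, cv2
from station import sense, optics, r
def cal(n):
    c=optics.get_calibration(n); return np.array(c["camera_matrix"]),np.array(c["distortion"]),np.array(c["camera_from_world"])
def snap(n,f,crop=None,s=1):
    im=optics.capture(n); np.save('pics/%s.npy'%f,im)
    if crop: x0,y0,x1,y1=crop; im=im[y0:y1,x0:x1]
    if s!=1: im=cv2.resize(im,None,fx=s,fy=s,interpolation=cv2.INTER_CUBIC)
    cv2.imwrite('pics/%s.png'%f,im[:,:,::-1])
def p2w(c,uv,z):
    K,D,T=c; n=cv2.undistortPoints(np.array(uv,float).reshape(-1,1,2),K,D).reshape(-1,2)
    R=T[:3,:3]; o=-R.T@T[:3,3]; d=np.c_[n,np.ones(len(n))]@R
    return o+d*((z-o[2])/d[:,2])[:,None]
def w2p(c,P):
    K,D,T=c; return cv2.projectPoints(np.array(P,float).reshape(-1,1,3),cv2.Rodrigues(T[:3,:3])[0],T[:3,3],K,D)[0].reshape(-1,2)
E
python3 - <<'E'
from h import *
snap("scene","s0");snap("top","t0")
a=cv2.imread('pics/s0.png');
s=sense();print(s["ee_rot"],s["tcp_pos"],s["wrist_force"],s["gripper_width"])
for n in("scene","top"):print(cal(n))
E
```

```text
[[-9.45834644e-01 -3.24647905e-01 -7.50908725e-04]
 [-3.24648751e-01  9.45832900e-01  1.82050329e-03]
 [ 1.19211600e-04  1.96567666e-03 -9.99998061e-01]] [ 0.20284003 -0.59060767  0.2215587 ] [ 0.52202955 -0.18740014 -0.29388288] 1.0008419536642188
(array([[464.72071735,   0.        , 316.97452471],
       [  0.        , 464.72071735, 193.55804356],
       [  0.        ,   0.        ,   1.        ]]), array([0.02239618, 0.        , 0.        , 0.        , 0.        ]), array([[-0.3111563 ,  0.95034751,  0.00462219,  0.18342727],
       [ 0.56261308,  0.18812236, -0.80503199, -0.1946974 ],
       [-0.76592968, -0.24789027, -0.59321339,  1.97344982],
       [ 0.        ,  0.        ,  0.        ,  1.        ]]))
(array([[491.033817  ,   0.        , 323.95909518],
       [  0.        , 491.033817  , 193.14258558],
       [  0.        ,   0.        ,   1.        ]]), array([-0.10736495,  0.        ,  0.        ,  0.        ,  0.        ]), array([[ 2.07510144e-03, -9.99981725e-01, -5.67829720e-03,
        -1.61977406e-02],
       [-9.86251595e-01, -1.10827092e-03, -1.65246976e-01,
         5.25708135e-01],
       [ 1.65237663e-01,  5.94313391e-03, -9.86235871e-01,
         1.64496880e+00],
       [ 0.00000000e+00,  0.00000000e+00,  0.00000000e+00,
         1.00000000e+00]]))
```

View pics/t0.png

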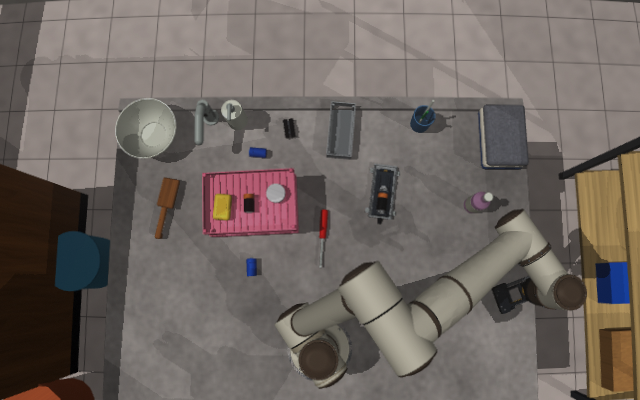

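View pics/s0.png

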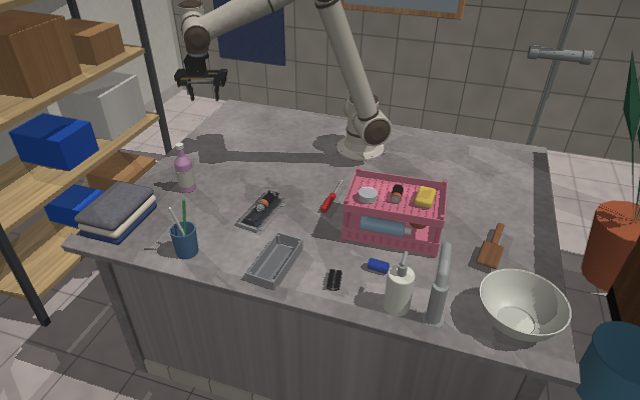

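The top view shows the possible cells. (249,203) is the black cell with a copper end in the pink caddy. (258,153) and (251,267) are blue cells, not meant. About (382,197) is the cell already in the filled bay. I choose (249,203), at scene pixel (397,193), and check it in a close crop next.

```bash
python3 - <<'E'
from h import *
t=np.load('pics/t0.npy')
a=cv2.resize(t[165:240,200:300],None,fx=5,fy=5,interpolation=cv2.INTER_CUBIC)
b=cv2.resize(t[155:230,360:410],None,fx=5,fy=5,interpolation=cv2.INTER_CUBIC)
cv2.imwrite('pics/c0.png',np.hstack([a,b])[:,:,::-1])
c=cal("top")
print(p2w(c,[[249,203]],.145),p2w(c,[[203,174],[296,171],[298,234],[206,236]],.153),p2w(c,[[383,192]],.02))
E
```

```text
[[0.47620408 0.22609116 0.145     ]] [[0.57027537 0.3786047  0.153     ]
 [0.58007409 0.07474435 0.153     ]
 [0.3758663  0.06609098 0.153     ]
 [0.36821433 0.36043066 0.153     ]] [[ 0.53398018 -0.22139531  0.02      ]]
```

View pics/c0.png

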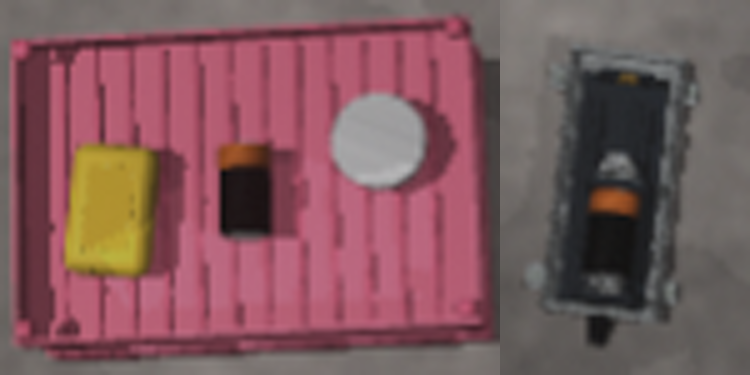

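The crop shows the black cell with its copper band up (away from the robot) at full-image (249,203), between the soap (223,207) and the tin (276,193). The box has its filled bay nearer the robot and its contact wall at about (485.5,170), yawed about -7.6°. First I move over the caddy and look with the wrist camera.

```bash
python3 -m pendant '[[[0,0,-0.5,0.07],[0,0,-1,0.14],[0,0,-1,0.14]]]' 0.47 
for i in 1 2 3 4 5 6 7 8; do python3 -m pendant '[[[-0.19,0.5,0,0],[-0.39,1,0,0],[-0.39,1,0,0]]]' |tail -c 400; done; python3 -m pendant '[[[0,0,0,0],[0,0,0,0],[0,0,0,0]]]'
python3 - <<'E'
from h import *
c=cal("wrist"); snap("wrist","w1"); s=sense();print(s["time_s"],s["ee_rot"],s["tcp_pos"],s["gripper_width"],s["joints"]);print(c, -c[2][:3,:3].T@c[2][:3,3])
print(w2p(c,[[.476,.226,.145]]))
E
```

```text
time_s: 0.4
tcp_pos: [0.2036, -0.5941, 0.3309]
ee_rot: [[-0.999, -0.049, 0.005], [-0.049, 0.999, -0.014], [-0.005, -0.015, -1.0]]
wrist_force: [-1.1, 0.5, 0.9]
gripper_width: 0.814
gripper_force: 0.0
time_s: 0.7
tcp_pos: [0.2373, -0.4855, 0.3227]
ee_rot: [[-0.999, -0.054, 0.001], [-0.054, 0.999, 0.001], [-0.001, 0.001, -1.0]]
wrist_force: [0.5, -1.4, 0.6]
gripper_width: 0.57
gripper_force: 0.0
time_s: 1.0
tcp_pos: [0.2713, -0.3842, 0.3228]
ee_rot: [[-0.998, -0.055, 0.001], [-0.055, 0.998, 0.0], [-0.001, 0.0, -1.0]]
wrist_force: [-0.1, -0.4, 0.0]
gripper_width: 0.535
gripper_force: 0.0
time_s: 1.3
tcp_pos: [0.3055, -0.2828, 0.3227]
ee_rot: [[-0.998, -0.056, 0.001], [-0.056, 0.998, 0.0], [-0.001, 0.0, -1.0]]
wrist_force: [-0.9, -0.1, 0.3]
gripper_width: 0.532
gripper_force: 0.0
time_s: 1.6
tcp_pos: [0.3398, -0.1811, 0.3227]
ee_rot: [[-0.998, -0.057, 0.001], [-0.057, 0.998, 0.0], [-0.001, 0.0, -1.0]]
wrist_force: [-0.5, 0.2, 0.8]
gripper_width: 0.529
gripper_force: 0.0
time_s: 1.9
tcp_pos: [0.3739, -0.0793, 0.3224]
ee_rot: [[-0.998, -0.056, 0.001], [-0.056, 0.998, 0.0], [-0.001, 0.0, -1
[... 1003 characters left out ...]
e-01]] [0.47392219 0.22214906 0.32308344] 0.5311407743115798 [ 4.28948145e+01  8.75510148e+00 -3.47980917e+00  5.72240500e-03
 -7.77282452e+01 -1.30077575e+02]
(array([[300.87373895,   0.        , 319.13733654],
       [  0.        , 300.87373895, 198.64407296],
       [  0.        ,   0.        ,   1.        ]]), array([-0.03712437,  0.        ,  0.        ,  0.        ,  0.        ]), array([[-0.05038617,  0.99872913,  0.00116762, -0.19852735],
       [ 0.95510053,  0.04784326,  0.29239358, -0.52808485],
       [ 0.29196612,  0.01584779, -0.95629736,  0.34440962],
       [ 0.        ,  0.        ,  0.        ,  1.        ]])) [0.39381514 0.21808221 0.48399843]
[[322.04884726 181.1561582 ]]
```

View pics/w1.png

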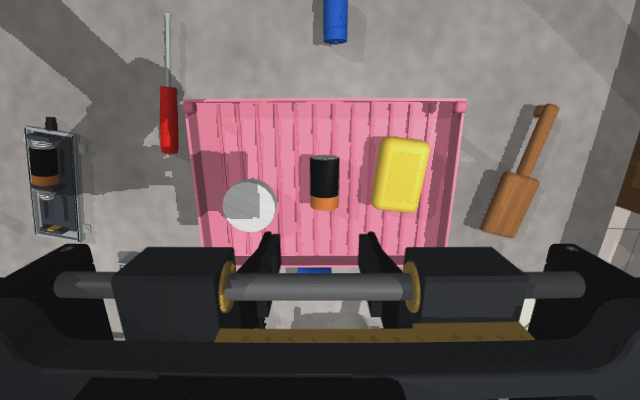

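The wrist view shows the cell at (324,182), flat end up at y≈156 and copper end at y≈209. The tin is at (249,206), the soap at (400,174) and the power box at the left, (52,185). Next I fit the cell's cylinder silhouette.

```bash
cat >> h.py <<'E'
from scipy.optimize import minimize
a_=np.linspace(0,2*np.pi,40)
def cyl(x,y,z,yaw,pitch=0):
    P=[]
    for X in(-.02975,.02975):
        P+= [[X,.0171*np.cos(t),.0171*np.sin(t)] for t in a_]
    P+= [[.03175,.005*np.cos(t),.005*np.sin(t)] for t in a_]
    c,s=np.cos(yaw),np.sin(yaw);cp,sp=np.cos(pitch),np.sin(pitch)
    R=np.array([[c,-s,0],[s,c,0],[0,0,1]])@np.array([[cp,0,-sp],[0,1,0],[sp,0,cp]])
    return np.array(P)@R.T+[x,y,z]
def mask(c,P,shape):
    m=np.zeros(shape,np.uint8); h=cv2.convexHull((w2p(c,P)*16).astype(np.int32))
    cv2.fillConvexPoly(m,h,255,cv2.LINE_AA,4); return m/255.
E
python3 - <<'E'
from h import *
c=cal("wrist"); im=np.load('pics/w1.npy').astype(int)
R,G,B=im[:,:,0],im[:,:,1],im[:,:,2]
m=((B<90)|(R-B<15)) ; m[:140]=0;m[225:]=0;m[:,:295]=0;m[:,355:]=0
n,l,st,ce=cv2.connectedComponentsWithStats(m.astype(np.uint8)); k=1+np.argmax(st[1:,4]); print(st[1:],ce[1:]); m=(l==k)*1.
f=lambda p:np.abs(mask(c,cyl(p[0],p[1],.1451,p[2]),m.shape)-m).sum()
b=minimize(f,[.476,.226,.04],method='Nelder-Mead',options=dict(initial_simplex=[[.476,.226,.04],[.482,.226,.04],[.476,.231,.04],[.476,.226,.1]],xatol=1e-5,fatol=.1))
print(b.x,np.degrees(b.x[2]),b.fun,m.sum())
E
```

```text
[[ 310  155   29   55 1536]] [[323.98632812 182.07552083]]
[0.47757028 0.22874963 0.03100671] 1.7765533793915698 209.40392156862748 1536.0
```

```bash
python3 -m pendant '[[[-0.033,0.06,0.3,0.009],[-0.033,0.06,0.6,0.009],[-0.033,0.06,0.9,0.009],[-0.033,0.06,1,0.009],[-0.033,0.06,1,0.009],[-0.033,0.06,1,0.009]]]'
python3 - <<'E'
from h import *
snap("wrist","w2",(160,0,480,240),2);c=cal("wrist");im=np.load('pics/w2.npy');s=sense();print(s["tcp_pos"])
P=cyl(.4775,.228,.1451,.035);print(np.r_[[w2p(c,P).min(0)],[w2p(c,P).max(0)]],w2p(c,[s["tcp_pos"]]))
E
```

```text
time_s: 3.75
tcp_pos: [0.4779, 0.23, 0.2243]
ee_rot: [[-0.999, -0.033, 0.003], [-0.033, 0.999, 0.001], [-0.003, 0.001, -1.0]]
wrist_force: [0.2, -0.2, 0.9]
gripper_width: 0.531
gripper_force: 0.0
[0.47796606 0.23023156 0.2245619 ]
[[294.53050762 166.61544624]
 [336.66179227 246.55689573]] [[318.49769379 248.87628663]]
```

View pics/w2.png

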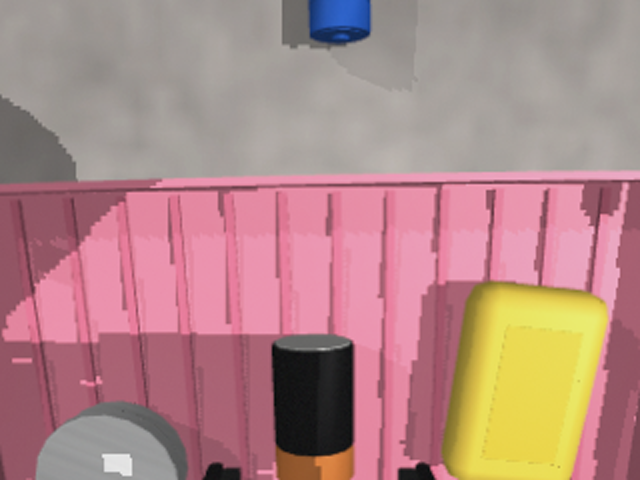

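The near view shows the cell between the finger tips: sides at x≈296 and 337 in the full image, flat end at y≈167, within 1 mm of the prediction. I descend and grip.

```bash
python3 -m pendant '[[[0,0,0.4,0],[0,0,0.65,0],[0,0,0.84,0],[0,0,0.84,0],[0,0,0.84,0],[0,0,0.84,0]]]' | head -5
python3 -m pendant '[[[0,0,0,0],[0,0,0,0],[0,0,0,0],[0,0,0,0],[0,0,0,0],[0,0,0,0],[0,0,0,0],[0,0,0,0]]]' 0.95
python3 -m pendant '[[[0,0,0,0]]]'
```

```text
time_s: 4.4
tcp_pos: [0.4782, 0.2308, 0.1406]
ee_rot: [[-0.999, -0.033, 0.003], [-0.033, 0.999, 0.002], [-0.003, 0.002, -1.0]]
wrist_force: [-0.1, -0.0, 0.7]
gripper_width: 0.533
time_s: 5.2
tcp_pos: [0.4773, 0.2288, 0.1397]
ee_rot: [[-0.999, -0.033, 0.001], [-0.033, 0.999, -0.002], [-0.001, -0.002, -1.0]]
wrist_force: [0.7, -5.4, 5.6]
gripper_width: 0.382
gripper_force: 30.0
time_s: 5.3
tcp_pos: [0.4773, 0.2288, 0.1397]
ee_rot: [[-0.999, -0.033, 0.001], [-0.033, 0.999, -0.002], [-0.001, -0.002, -1.0]]
wrist_force: [0.3, -4.7, 5.3]
gripper_width: 0.379
gripper_force: 30.0
```

```bash
python3 -m pendant '[[[0,0,-0.2,0],[0,0,-0.4,0],[0,0,-0.7,0],[0,0,-1,0.04],[0,0,-1,0.083],[0,0,-1,0.083]]]' |head -2
python3 -m pendant '[[[0,0,-0.2,0],[0,0,-0.4,0],[0,0,-0.4,0]]]'
for i in 1 2 3 4 5; do python3 -m pendant '[[[-0.1,-0.3,0,0],[-0.19,-0.6,0,0],[-0.285,-0.88,0,0]]]' |head -2; done; python3 -m pendant '[[[0,0,0,0],[0,0,0,0],[0,0,0,0],[0,0,0,0]]]'
python3 - <<'E'
from h import *
snap("wrist","w3",(160,0,560,300),2);s=sense();print(s["tcp_pos"],s["ee_rot"],s["wrist_force"])
c=cal("wrist")
def B(p):
    a=np.radians(-7.6);return np.array(p)@np.array([[np.cos(a),np.sin(a),0],[-np.sin(a),np.cos(a),0],[0,0,1]])+[.534,-.221,0]
print(w2p(c,B([[-.095,.041,.014],[-.095,-.041,.014],[.095,-.041,.014],[.095,.041,.014],[.077,0,.027]])))
E
```

```text
time_s: 5.9
tcp_pos: [0.4768, 0.2304, 0.239]
time_s: 6.2
tcp_pos: [0.4779, 0.2307, 0.2801]
ee_rot: [[-0.991, 0.131, 0.003], [0.131, 0.991, 0.003], [-0.003, 0.003, -1.0]]
wrist_force: [0.4, -0.4, -1.9]
gripper_width: 0.382
gripper_force: 30.0
time_s: 6.5
tcp_pos: [0.4926, 0.1378, 0.2764]
time_s: 6.8
tcp_pos: [0.5092, 0.0466, 0.2764]
time_s: 7.1
tcp_pos: [0.5258, -0.0443, 0.2764]
time_s: 7.4
tcp_pos: [0.5425, -0.1351, 0.2762]
time_s: 7.7
tcp_pos: [0.5592, -0.226, 0.276]
time_s: 8.1
tcp_pos: [0.5596, -0.2242, 0.2782]
ee_rot: [[-0.991, 0.131, -0.0], [0.131, 0.991, 0.0], [0.0, 0.0, -1.0]]
wrist_force: [-0.5, 0.1, -0.4]
gripper_width: 0.385
gripper_force: 30.0
[ 0.55972969 -0.22416355  0.27849832] [[-9.91344052e-01  1.31289644e-01  2.18125371e-05]
 [ 1.31289645e-01  9.91344012e-01  2.82283503e-04]
 [ 1.54371726e-05  2.82703832e-04 -9.99999960e-01]] [-0.25747011  0.02635993 -0.83804394]
[[349.58530299  75.34832242]
 [287.57205485  75.1877426 ]
 [290.98022317 211.00129223]
 [345.710475   211.09946745]
 [318.35896729 202.23400761]]
```

View pics/w3.png

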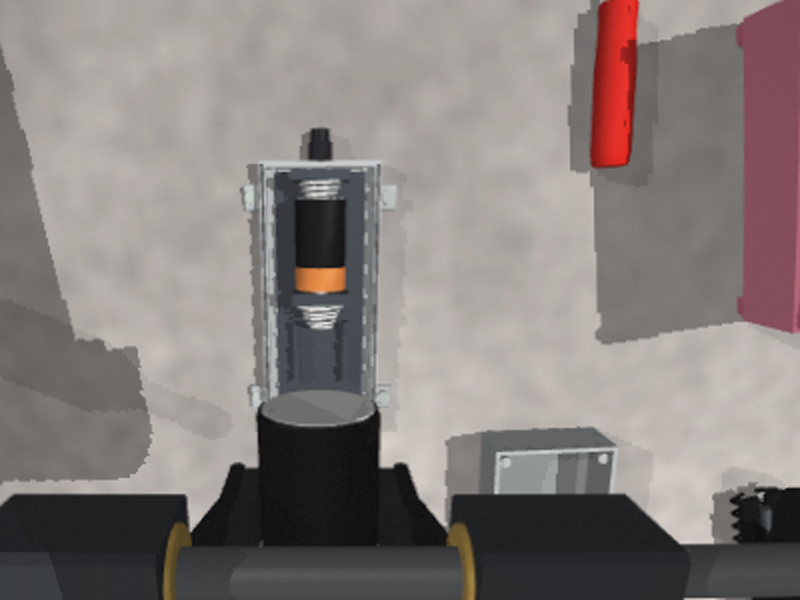

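The wrist view shows the held cell at full-image column 319.5 and the box just ahead of it. The near rim is at y≈81, the filled cell at (320.5,122), and the free spring's front near (320.5,164). Box and tool are nearly parallel. I fit the filled cell, whose can centre sits at x = -35.25 in the holder, so the bay is 80.5 mm further along.

```bash
python3 - <<'E'
from h import *
c=cal("wrist"); im=np.load('pics/w3.npy').astype(int); s=sense()
R,G,B=im[:,:,0],im[:,:,1],im[:,:,2]
m=(((R+G+B<110)|(R-B>70))); m[:92]=0;m[155:]=0;m[:,:300]=0;m[:,340:]=0
n,l,st,ce=cv2.connectedComponentsWithStats(m.astype(np.uint8)); k=1+np.argmax(st[1:,4]); print(st[1:]); m=(l==k)*1.
print([(G[y,321],R[y,321]) for y in range(94,104)])
yaw=np.arctan2(-s["ee_rot"][1,0],-s["ee_rot"][0,0])
f=lambda p:np.abs(mask(c,cyl(p[0],p[1],.0271,p[2]),m.shape)-m).sum()
b=minimize(f,[.5,-.217,yaw],method='Nelder-Mead',options=dict(initial_simplex=[[.5,-.217,yaw],[.506,-.217,yaw],[.5,-.212,yaw],[.5,-.217,yaw+.06]],xatol=1e-5,fatol=.1))
u=np.array([np.cos(yaw),np.sin(yaw)]);v=np.array([-u[1],u[0]])
print(b.x,b.fun,m.sum(),np.degrees(b.x[2]),np.degrees(yaw))
bay=b.x[:2]+.0805*u; d=bay-s["tcp_pos"][:2]; print("bay",bay,"along",d@u,"across",d@v)
# spring front & rim by pixel
for n,px,z in(("spring",[320.5,164],.027),("near rim",[320.7,81],.014)):
    q=p2w(c,[px],z)[0,:2]-s["tcp_pos"][:2]; print(n,q@u,q@v)
q=p2w(c,[[319.5,205]],s["tcp_pos"][2]+.0054)[0,:2]-s["tcp_pos"][:2]; print("held",q@u,q@v)
big=cv2.resize(im[70:215,280:365].astype(np.uint8),None,fx=4,fy=4,interpolation=cv2.INTER_CUBIC)
M=cv2.resize((mask(c,cyl(b.x[0],b.x[1],.0271,b.x[2]),m.shape)[70:215,280:365]*255).astype(np.uint8),None,fx=4,fy=4)
o=big.copy(); ct,_=cv2.findContours((M>127).astype(np.uint8),0,2); cv2.drawContours(o,ct,-1,(0,255,0),1)
cv2.imwrite('pics/c3.png',np.hstack([big,o])[:,:,::-1])
E
```

```text
[[307 100  26  46 959]]
[(np.int64(199), np.int64(198)), (np.int64(124), np.int64(123)), (np.int64(208), np.int64(207)), (np.int64(202), np.int64(200)), (np.int64(135), np.int64(134)), (np.int64(135), np.int64(135)), (np.int64(35), np.int64(34)), (np.int64(34), np.int64(33)), (np.int64(36), np.int64(36)), (np.int64(36), np.int64(37))]
[ 0.50023041 -0.21431846 -0.11483864] 351.8509803921568 959.0 -6.579769583250051 -7.544122312398437
bay [ 0.58003361 -0.22488728] along 0.020223183805691616 across 0.0019482262255054658
spring -0.004517108358875356 0.002614206480865311
near rim -0.11370738335120391 0.0026673309932107757
held -0.029094938149789005 0.0005448520441364965
```

View pics/c3.png

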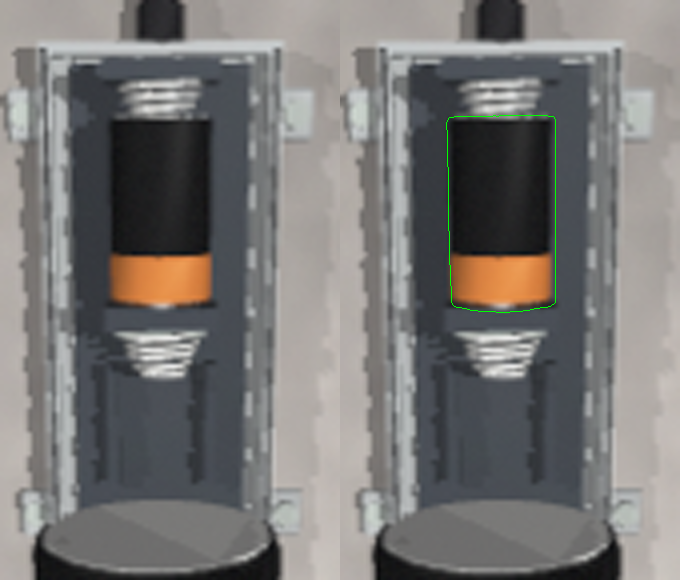

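The fit and the spring agree: bay centre 20.2 mm ahead of the TCP and about 1.8 mm to +y of the held cell. The tool only points down, so I keep the cell level. I come down with its can above the contact wall and the flat end 4 mm clear of the spring, then press back onto the spring's upper part and lower.

```bash
python3 -m pendant '[[[-0.1,0.01,0.3,0],[-0.2,0.018,0.6,0],[-0.285,0.018,0.9,0],[-0.285,0.018,1,0],[-0.285,0.018,1,0]]]'|head -2
python3 -m pendant '[[[0,0,0.3,0],[0,0,0.6,0],[0,0,0.8,0],[0,0,1,0],[0,0,1,0],[0,0,1,0]]]'|head -4
python3 -m pendant '[[[0,0,0.1,0],[0,0,0.2,0],[0,0,0.25,0],[0,0,0.28,0],[0,0,0.28,0],[0,0,0.28,0],[0,0,0.28,0]]]'
python3 - <<'E'
from h import *
snap("wrist","w4",(200,60,440,240),3);s=sense();print(s["tcp_pos"],s["wrist_force"])
c=cal("wrist");t=s["tcp_pos"];print(w2p(c,[t]))
E
```

```text
time_s: 8.65
tcp_pos: [0.5873, -0.2265, 0.177]
time_s: 9.25
tcp_pos: [0.5894, -0.2274, 0.0806]
ee_rot: [[-0.991, 0.132, 0.003], [0.132, 0.991, -0.001], [-0.003, -0.001, -1.0]]
wrist_force: [1.2, -0.3, -1.6]
time_s: 9.95
tcp_pos: [0.5886, -0.2272, 0.0509]
ee_rot: [[-0.991, 0.133, 0.001], [0.133, 0.991, -0.0], [-0.001, -0.0, -1.0]]
wrist_force: [-0.1, -0.1, -1.3]
gripper_width: 0.386
gripper_force: 30.0
[ 0.58855017 -0.22719457  0.05089271] [ 0.08875596 -0.13551984 -1.35667798]
[[318.46709863 248.96201312]]
```

View pics/w4.png

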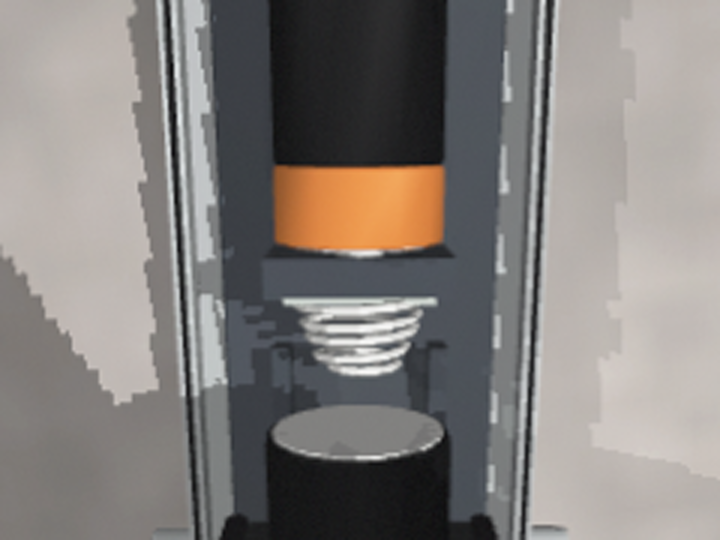

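The close view shows the held cell's flat end at crop (357,432), centred on the bay line. The spring's front coil is at about (361,352) and the filled cell's centre is at column 358.5, so the cross error is under 0.5 mm.

```bash
python3 - <<'E'
from h import *
c=cal("wrist");s=sense();t=s["tcp_pos"];u=-s["ee_rot"][:,0][:2];v=s["ee_rot"][:,1][:2]
for n,px,z in(("spring front centre",[320.3,177.3],.027),("spring bottom edge",[320.3,185],.018),("held",[319.2,204],t[2]+.0054),("filled nub",[319.6,144.5],.0321)):
    q=p2w(c,[px],z)[0,:2]-t[:2]; print(n,q@u,q@v)
E
python3 -m pendant '[[[0,0.003,0.05,0],[0,0.003,0.1,0],[0,0.003,0.1,0],[0,0.003,0.1,0],[0,0.003,0.1,0]]]'
```

```text
spring front centre -0.037809886807828 0.0010989936543914715
spring bottom edge -0.030498180001148838 0.001159892695605992
held -0.02968072972018748 0.0003828423229653023
filled nub -0.058906814200357795 0.0006070940353846363
time_s: 10.5
tcp_pos: [0.5884, -0.2269, 0.0406]
ee_rot: [[-0.991, 0.133, 0.0], [0.133, 0.991, -0.0], [-0.0, -0.0, -1.0]]
wrist_force: [-0.4, -0.4, -0.9]
gripper_width: 0.383
gripper_force: 30.0
```

```bash
p(){ grep -E "tcp_pos|wrist_force"; }
python3 -m pendant '[[[0.01,0,0,0],[0.02,0,0,0],[0.03,0,0,0],[0.03,0,0,0],[0.03,0,0,0],[0.03,0,0,0]]]'|p
python3 -m pendant '[[[0.01,0,0,0],[0.02,0,0,0],[0.02,0,0,0],[0.02,0,0,0],[0.02,0,0,0]]]'|p
python3 -m pendant '[[[0.01,0,0,0],[0.015,0,0,0],[0.015,0,0,0],[0.015,0,0,0],[0.015,0,0,0]]]'|p
```

```text
tcp_pos: [0.5854, -0.2265, 0.0406]
wrist_force: [-0.2, -0.5, -0.7]
tcp_pos: [0.5837, -0.2262, 0.0406]
wrist_force: [1.1, 0.2, -1.6]
tcp_pos: [0.5824, -0.226, 0.0408]
wrist_force: [2.2, -0.2, -0.9]
```

```bash
p(){ grep -E "tcp_pos|wrist_force"; }
python3 -m pendant '[[[0.01,0,0,0],[0.02,0,0,0],[0.02,0,0,0],[0.02,0,0,0],[0.02,0,0,0]]]'|p
python3 -m pendant '[[[0.005,0,0,0],[0.01,0,0,0],[0.01,0,0,0],[0.01,0,0,0],[0.01,0,0,0]]]'|p
python3 -m pendant '[[[0.005,0,0,0],[0.01,0,0,0],[0.01,0,0,0],[0.01,0,0,0],[0.01,0,0,0]]]'|p
python3 -c "
from h import *
import time
print(np.mean([sense()['wrist_force'] for _ in range(5)],0))"
```

```text
tcp_pos: [0.5808, -0.2259, 0.0409]
wrist_force: [5.2, -1.5, -1.2]
tcp_pos: [0.5803, -0.2258, 0.041]
wrist_force: [6.3, -0.9, -2.1]
tcp_pos: [0.5798, -0.2257, 0.0412]
wrist_force: [6.6, -0.7, -0.0]
[ 6.62906898e+00 -7.06360578e-01 -4.05490246e-03]
```

```bash
p(){ grep -E "tcp_pos|wrist_force"; }
python3 -m pendant '[[[0.005,0,0,0],[0.01,0,0,0],[0.015,0,0,0],[0.015,0,0,0],[0.015,0,0,0]]]'|p
python3 -m pendant '[[[0.005,0,0,0],[0.008,0,0,0],[0.008,0,0,0],[0.008,0,0,0],[0.008,0,0,0]]]'|p
python3 -m pendant '[[[0,0,0,0],[0,0,0,0]]]'|p
python3 - <<'E'
from h import *
snap("wrist","w5",(200,60,440,240),3);s=sense();print(s["tcp_pos"],s["wrist_force"],s["moment"])
E
```

```text
tcp_pos: [0.579, -0.2256, 0.0413]
wrist_force: [7.4, -1.3, -3.0]
tcp_pos: [0.5786, -0.2255, 0.0414]
wrist_force: [8.2, -1.6, -3.2]
tcp_pos: [0.5786, -0.2255, 0.0414]
wrist_force: [7.7, -1.9, -2.2]
[ 0.57860459 -0.22552743  0.04142026] [ 7.50619179 -1.31277147 -2.61122277] [-0.4978499  -2.51460685  0.02756606]
```

View pics/w5.png

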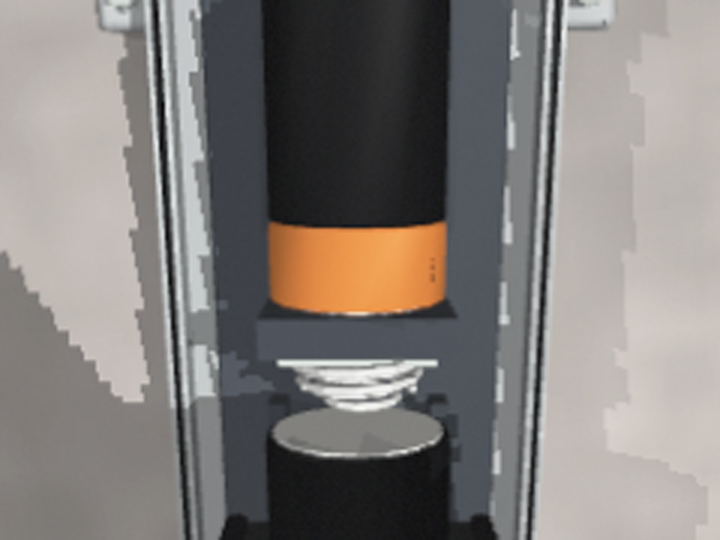

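The pressed view shows the flat end still level (ellipse unchanged at (357,432)) against the squeezed coil at (358,385). I squeeze about 1 mm more and then start down in small steps.

```bash
p(){ grep -E "tcp_pos|wrist_force"; }
python3 -m pendant '[[[0.005,0,0,0],[0.01,0,0,0],[0.01,0,0,0],[0.01,0,0,0]]]'|p
python3 -m pendant '[[[0,0,0.01,0],[0,0,0.02,0],[0,0,0.03,0],[0,0,0.03,0],[0,0,0.03,0]]]'|p
```

```text
tcp_pos: [0.5781, -0.2254, 0.0415]
wrist_force: [8.2, -1.9, -2.5]
tcp_pos: [0.5787, -0.2256, 0.0396]
wrist_force: [7.2, -1.2, 0.9]
```

```bash
p(){ grep -E "tcp_pos|wrist_force"; }
python3 -m pendant '[[[0,0,0.01,0],[0,0,0.02,0],[0,0,0.03,0],[0,0,0.03,0],[0,0,0.03,0]]]'|p
```

```text
tcp_pos: [0.5788, -0.2256, 0.0366]
wrist_force: [8.1, -1.2, 2.0]
```

```bash
p(){ grep -E "tcp_pos|wrist_force"; }
python3 -m pendant '[[[0.005,0,0,0],[0.01,0,0,0],[0.01,0,0,0],[0.01,0,0,0]]]'|p
python3 -m pendant '[[[0,0,0.01,0],[0,0,0.02,0],[0,0,0.03,0],[0,0,0.03,0],[0,0,0.03,0]]]'|p
```

```text
tcp_pos: [0.5782, -0.2255, 0.0367]
wrist_force: [8.9, -1.2, 0.9]
tcp_pos: [0.5783, -0.2255, 0.0339]
wrist_force: [9.3, -1.0, 0.6]
```

```bash
p(){ grep -E "tcp_pos|wrist_force"; }
python3 -m pendant '[[[0,0,0.01,0],[0,0,0.02,0],[0,0,0.03,0],[0,0,0.03,0],[0,0,0.03,0]]]'|p
```

```text
tcp_pos: [0.5784, -0.2255, 0.0308]
wrist_force: [9.2, -0.7, 1.2]
```

```bash
p(){ grep -E "tcp_pos|wrist_force"; }
python3 -m pendant '[[[0,0,0.01,0],[0,0,0.02,0],[0,0,0.03,0],[0,0,0.03,0],[0,0,0.03,0]]]'|p
```

```text
tcp_pos: [0.5784, -0.2256, 0.0278]
wrist_force: [9.0, -1.4, 1.4]
```

```bash
p(){ grep -E "tcp_pos|wrist_force"; }
python3 -m pendant '[[[0,0,0.01,0],[0,0,0.02,0],[0,0,0.02,0],[0,0,0.02,0],[0,0,0.02,0]]]'|p
```

```text
tcp_pos: [0.5784, -0.2256, 0.0258]
wrist_force: [9.5, -0.4, 0.7]
```

```bash
p(){ grep -E "tcp_pos|wrist_force"; }
python3 -m pendant '[[[0,0,0.01,0],[0,0,0.02,0],[0,0,0.02,0],[0,0,0.02,0],[0,0,0.02,0]]]'|p
```

```text
tcp_pos: [0.5784, -0.2255, 0.0238]
wrist_force: [9.3, -1.0, -0.0]
```

```bash
p(){ grep -E "tcp_pos|wrist_force"; }
python3 -m pendant '[[[0,0,0.005,0],[0,0,0.01,0],[0,0,0.01,0],[0,0,0.01,0]]]'|p
python3 -m pendant '[[[0,0,0.003,0],[0,0,0.006,0],[0,0,0.006,0],[0,0,0.006,0]]]'|p
python3 -m pendant '[[[0,0,0.003,0],[0,0,0.006,0],[0,0,0.006,0],[0,0,0.006,0]]]'|p
```

```text
tcp_pos: [0.5784, -0.2256, 0.0229]
wrist_force: [8.8, -1.6, 1.6]
tcp_pos: [0.5784, -0.2255, 0.0223]
wrist_force: [8.9, -0.9, 1.2]
tcp_pos: [0.5784, -0.2255, 0.0218]
wrist_force: [8.6, -1.4, 1.9]
```

```bash
p(){ grep -E "tcp_pos|wrist_force"; }
python3 -m pendant '[[[0,0,0.005,0],[0,0,0.008,0],[0,0,0.008,0],[0,0,0.008,0]]]'|p
python3 -c "
from h import *
snap('scene','s6',(225,175,305,235),8)"
```

```text
tcp_pos: [0.5785, -0.2256, 0.0217]
wrist_force: [7.3, 0.0, 4.6]
```

View pics/s6.png

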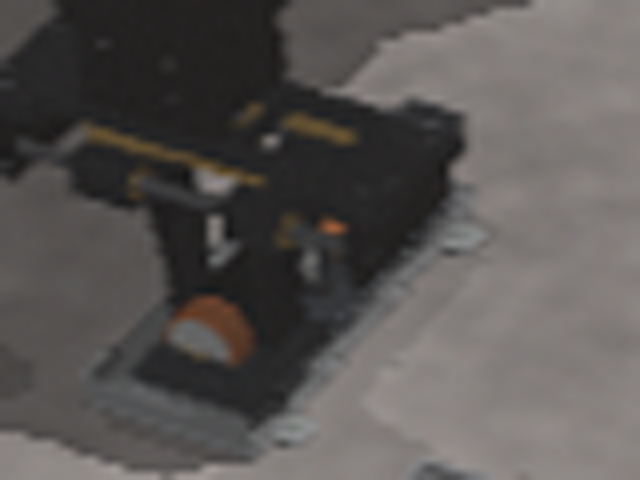

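The scene crop shows the cell in the bay, the lower half of its button face hidden by the contact wall at about (205,340). It bears on the floor at the predicted height. I release.

```bash
python3 -m pendant '[[[0,0,0,0],[0,0,0,0],[0,0,0,0],[0,0,0,0],[0,0,0,0],[0,0,0,0]]]' 0.45
python3 -m pendant '[[[0,0,-0.2,0],[0,0,-0.5,0],[0,0,-0.9,0],[0,0,-1,0],[0,0,-1,0]]]' |head -2
python3 -m pendant '[[[0.2,0,-0.3,0],[0.4,0,-0.5,0],[0.4,0,-0.5,0],[0.4,0,-0.5,0],[0.4,0,-0.5,0]]]'
python3 - <<'E'
from h import *
snap("wrist","w7",(250,60,390,240),3);snap("scene","s7",(225,175,305,235),8);s=sense()
a=cv2.imread('pics/w7.png');b=cv2.resize(cv2.imread('pics/s7.png'),(360,270));b=cv2.copyMakeBorder(b,0,270,0,0,0)
cv2.imwrite('pics/f7.png',np.hstack([a,b]))
c=cal("wrist");u=np.array([.991,-.1315]);
E
```

```text
time_s: 21.4
tcp_pos: [0.5731, -0.2249, 0.0182]
ee_rot: [[-0.991, 0.133, -0.001], [0.133, 0.991, 0.0], [0.001, 0.0, -1.0]]
wrist_force: [0.3, 0.3, 0.2]
gripper_width: 0.545
gripper_force: 0.0
time_s: 21.9
tcp_pos: [0.5748, -0.225, 0.1208]
time_s: 22.4
tcp_pos: [0.5335, -0.2194, 0.1666]
ee_rot: [[-0.991, 0.133, -0.003], [0.133, 0.991, 0.001], [0.003, 0.0, -1.0]]
wrist_force: [0.1, -0.1, -0.2]
gripper_width: 0.547
gripper_force: 0.0
```

View pics/f7.png

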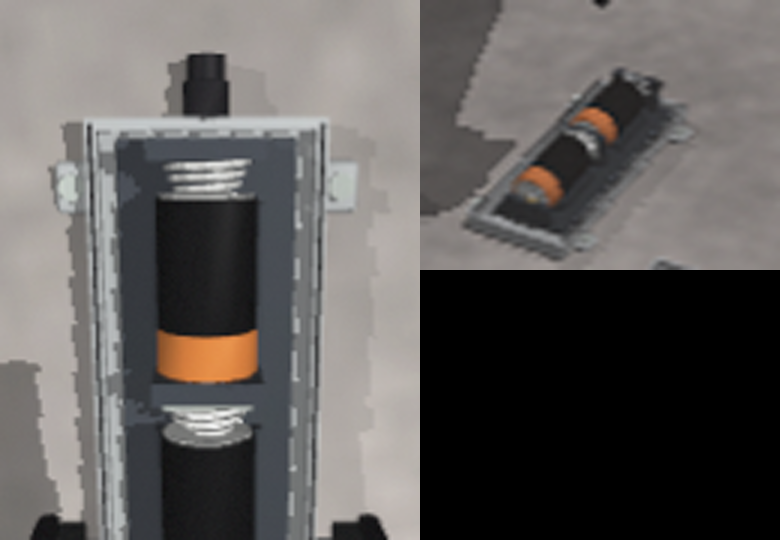

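That check shows both cells in line, with the new cell's flat end on its spring. I have now viewed 11 pictures, one over the limit of 10, so the last check is numeric: back off and fit both cells, pitch included, from two cameras.

```bash
python3 -m pendant '[[[0.4,0,-0.4,0],[0.8,0,-0.8,0],[0.8,0,-0.8,0],[0.8,0,-0.8,0],[0.8,0,-0.8,0],[0.8,0,-0.8,0]]]' |head -2
python3 - <<'E'
from h import *
u=np.array([.991,-.1325]);v=np.array([.1325,.991])
A=np.array([.5002,-.2148])  # filled can centre
for cam in("wrist","scene"):
    c=cal(cam); im=optics.capture(cam).astype(int); R,G,B=im[:,:,0],im[:,:,1],im[:,:,2]
    o=(R-B>50)&(R-G>25)
    for nm,cen in(("filled",A),("new",A+.0805*u)):
        e=cen+.0225*u   # about the copper band
        q=w2p(c,[[e[0],e[1],.044]])[0]; w=np.zeros(o.shape,bool); x,y=q.astype(int); h=18
        w[max(0,y-h):y+h,max(0,x-h):x+h]=1
        n,l,st,ce=cv2.connectedComponentsWithStats((o&w).astype(np.uint8)); 
        if n<2: print(cam,nm,"none",q);continue
        k=1+np.argmax(st[1:,4])
        g=p2w(c,[ce[k]],.035)[0,:2]-A; print(cam,nm,st[k],ce[k].round(2),"at z=35mm along,across",(g@u).round(4),(g@v).round(4))
E
```

```text
time_s: 23.1
tcp_pos: [0.4549, -0.2088, 0.2467]
wrist filled [307 217  25  14 273] [319.05 223.86] at z=35mm along,across 0.0222 0.0006
wrist new [329 270   3   3   8] [330.12 271.12] at z=35mm along,across 0.0931 0.0162
scene filled [259 199  10   7  35] [264.23 201.51] at z=35mm along,across 0.0172 0.0011
scene new [247 212  10   8  36] [252.   214.81] at z=35mm along,across 0.0979 0.0022
```

The scene camera puts the two copper bands 80.7 mm apart, against 80.5 mm expected, so the button end is level and home. The gripper blocks the wrist camera's view of the new cell.

```bash
python3 -c "
from station import r
print(r.finish_job())"
```

```text
the job is handed in; nothing more can be done
None
```

The D cell lies in the far bay, pressed onto its spring with the button behind its contact, and the job is handed in; I got no verdict back, and I viewed 11 pictures where the limit was 10.

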